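# Tip detergent balls through the funnel into the refill tube

## Task

On the laundromat's folding table, pick up the blue scoop and tip all three white detergent balls out of it through the orange funnel, so that they drop into the clear tube below. Then set the empty blue scoop down upright on the table and let go. Leave the yellow scoop with the tokens where it is.

Things in the scene. Friction and masses are not known exactly. Their poses are not given: they have to be found in the camera images.
- scoop_mid (a point): Blue plastic scoop, loose, 0.12 kg: open tray 143 long (x), 60 wide (y), 45 high, side walls 6 mm. The point is half-way up (22.5 mm over the underside), between the side walls, near the centre of mass; z is its up. The flat upright side walls can be pinched across the 60 mm from above. Closed back wall 57 mm off in +x; pouring lip towards -x, which starts facing the robot within about 25 degrees.
- scoop_lip (a point): Middle of the blue scoop's pouring lip, 86 mm from scoop_mid in the scoop's -x and 23 mm over its underside (axes as scoop_mid). The floor rises to it as a 22 degree ramp, 50 mm long, between the side walls. The balls stay in while the scoop is level and roll out over the lip once this end is tipped down by more than about 25 degrees; 40 degrees empties it.
- funnel_mouth (a point): Centre of the mouth of the orange funnel, 165 mm over the table, z up; fixed. Mouth 150 mm across, 48 degree cone down to a neck of 48 mm bore, 112 to 95 mm over the table. Right below on the same axis stands the clear tube, fixed too: 64 mm outside, 58 mm inside, rim 109 mm and inner floor 10 mm over the table, on a steel foot 100 mm across.
- ball1_center (a point): white round pressed detergent ball, 22 mm across, 10 g, rolls freely; starts on the floor of the blue scoop. The point is its centre.
- ball2_center (a point): white round pressed detergent ball, 22 mm across, 10 g, rolls freely; starts on the floor of the blue scoop. The point is its centre.
- ball3_center (a point): white round pressed detergent ball, 22 mm across, 10 g, rolls freely; starts on the floor of the blue scoop. The point is its centre.
- spare_mid (a point): Yellow scoop of the same shape and size as the blue one, with two brass tokens in it; to be left alone. The point lies half-way up, in the same place as on the blue one.

How it is judged:
By the outcome, as a careful person would: the job done as asked, in the order asked, and still so for the second after the job is handed in, with the robot touching nothing.
It also fails if it takes over 59 s, if anything falls off the work surface, if the arm or the gripper's body presses on something with over 40 N, if the wrist force passes 120 N, or if a joint passes its speed limit or range.

## Robot

A 6-joint arm with a two-finger parallel gripper is mounted at the origin on the work surface. World frame = base frame: x ahead of the robot, y to its left, z up, the work surface at z = 0. Lengths are in m, angles in rad, forces in N, time in s.
With the tool pointing down it reaches from about 0.275 to 0.975 m from the base axis. Payload 8.4 kg.
Tool frame: the origin (TCP) lies at the very end of the fingers, on their centre line; the grasp point (between the pads) lies 19 mm behind it; z points along the fingers, y is the direction in which the jaws open and shut (so a half turn about z gives the same grasp; the last joint's range is limited). The gripper opens to 92 mm and grips with 3 to 60 N. Pads are 20 mm wide; open, the fingers measure 128 mm over their backs; the gripper's body (75 mm by 189 mm) begins 69 mm behind the grasp point.
Start: joints at [1.205, 0.353, 1.633, -0, 1.155, -0.002], TCP at [0.222, 0.584, 0.215] pointing down, gripper open.
Joint ranges: [-2.63, 2.63], [-0.92, 2.1], [0.06, 2.66], [-1.3, 4.44], [0, 2.69], [-3.02, 3.02]. Speed limits (rad/s): [2.22, 2.22, 2.79, 3.14, 3.14, 3.14].

## Interface

Orientations are given as a unit quaternion [x, y, z, w].
In Python, from plant import ctrl, imaging gives the robot as it stands.
- The arm moves only by the shell command python3 -m crank 'ROWS'. ROWS is JSON, a list that holds one entry, the list of rows, each a list of 7 numbers: the shift along the tool's x, y, z in mm, then the turn, a rotation vector about the tool's x, y, z in rad, then the opening, from -1 (shut) to 1 (fully open). In form: [[[tx, ty, tz, rx, ry, rz, claw], ...]]. A call has 1 to 8 rows; each row shifts and turns the commanded pose from where the row before left it, along the tool's axes as they then stand; what a row does not reach is not made up. A row lasts 1/12 s, in which the tool goes at most 41.7 mm and 7.16 degrees, less where a joint would pass 70% of its speed; a pose out of reach is approached as far as the arm can. A call with a gripper value outside its range is refused whole. The fingers move at their own pace and stop on an object; the grip force is fixed at half the most. Time passes only in rows, so rows that do not move let the fingers close. It gives the time, the measured TCP pose, the force and the opening at its end, in the units of the state.
- ctrl.get_state(): the state, without advancing time (a new reading comes with each control period).
- imaging.capture(name): name is "side" or "top"; returns a dict with "frame" (400x640x3 uint8, red, green, blue), "K" (3x3 intrinsics, pixels), "R" (3x3) and "t" (3): a world point X has camera coordinates R X + t. Camera axes: x right, y down, z forward; pixel columns grow to the right and rows downward; lengths in m; the calibration is good to about 2 mm. A picture is of the moment at which its call begins. There is no depth.
- ctrl.sign_off(): hands the job in, once; it reports no verdict.
The state is a dict: "t": time; "q": joint angles; "qvel": joint speeds; "effort": joint torques, N m; "tcp_pos": TCP position; "orientation": TCP orientation; "contact_force": force on the tool from outside, world axes, zero at the start; "wrist_torque": the same for the moment, N m; "opening": finger opening in m.
Only numpy, scipy, OpenCV 4.12 (cv2) and the standard library are available. Lean on these libraries where they do the work, as an engineer would, in place of code of your own. Each camera call takes 0.05 s, during which the arm holds its last target.

## Working session

There is one attempt and no reset: what is moved stays moved. The work goes in short steps, Python scripts to look and compute and a shell command to move; the robot and the scene stay as the last step left them, time stands still between calls to the robot, and variables do not carry over. Pictures are saved under pics/ and viewed, and the job is handed in when it is done.

```bash
ls; mkdir -p pics
python3 - <<'E'
from plant import ctrl, imaging
import cv2
s=ctrl.get_state();print(s)
for n in("side","top"):
    d=imaging.capture(n);cv2.imwrite(f"pics/{n}0.png",d["frame"][:,:,::-1]);print(n,d["K"],d["R"],d["t"])
E
```

```text
pics
{'t': 0.0, 'q': array([ 1.20460305e+00,  3.53653018e-01,  1.63408533e+00,  6.46662863e-06,
        1.15522400e+00, -2.39562620e-03]), 'qvel': array([ 0.00105618,  0.00011741, -0.00059914,  0.00155974, -0.00099032,
        0.00035779]), 'effort': array([ 4.21765581e-03, -5.93846333e+01, -3.34234214e+01,  6.99757109e-02,
        2.31306721e-02, -1.28901038e-04]), 'tcp_pos': array([0.22221531, 0.58365014, 0.21388155]), 'orientation': array([ 1.80898640e-01,  9.83501506e-01, -6.72705578e-04, -1.28406989e-04]), 'contact_force': array([-0.50495172,  1.13017267,  0.15564015]), 'wrist_torque': array([ 0.00889852, -0.01717842, -0.01465554]), 'opening': 0.09190886614356145}
side [[369.60342337   0.         319.77809137]
 [  0.         369.60342337 199.72126551]
 [  0.           0.           1.        ]] [[ 0.90410383 -0.42697447  0.01700206]
 [-0.28879365 -0.63986864 -0.71215613]
 [ 0.31495157  0.638953   -0.7018152 ]] [-0.47211153  0.24282253  0.72022419]
top [[458.01575457   0.         321.02658392]
 [  0.         458.01575457 201.56407792]
 [  0.           0.           1.        ]] [[-0.0216128  -0.99974479 -0.00657614]
 [-0.97992423  0.02248737 -0.19809799]
 [ 0.19819531  0.00216267 -0.98016016]] [0.03105502 0.56026809 1.08681806]
```

View pics/side0.png

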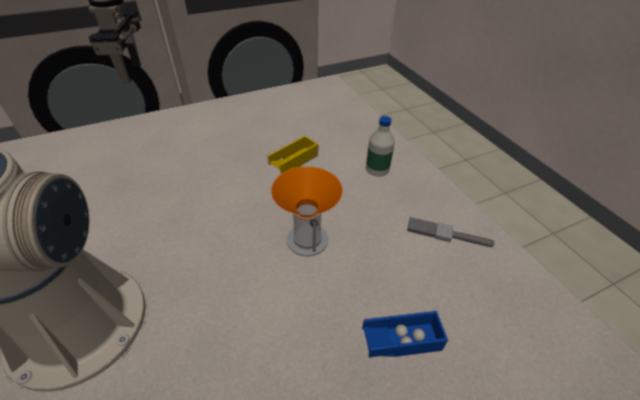

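View pics/top0.png

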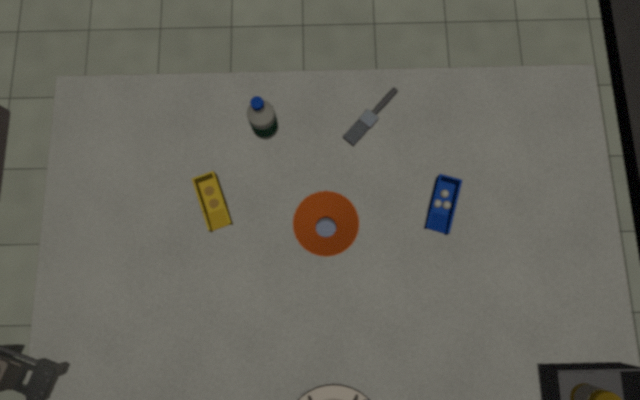

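The side view shows the blue scoop at about (404,334) with three balls, and the funnel at (307,195). In the top view, blue is at (443,205), the funnel at (326,223) and yellow at (212,202). Next I'll measure the positions.

```bash
cat > h.py <<'E'
import numpy as np, cv2
from plant import ctrl, imaging
def ray(d,uv,z):
    C=-d["R"].T@d["t"]; v=d["R"].T@np.linalg.inv(d["K"])@np.array([uv[0],uv[1],1.]); return C+v*(z-C[2])/v[2]
def tri(ds,uvs):
    A=[];b=[]
    for d,uv in zip(ds,uvs):
        P=d["K"]@np.c_[d["R"],d["t"]]
        for k in(0,1):
            r=uv[k]*P[2]-P[k];A.append(r[:3]);b.append(-r[3])
    return np.linalg.lstsq(np.array(A),np.array(b),rcond=None)[0]
def proj(d,X):
    p=d["K"]@(d["R"]@np.asarray(X)+d["t"]);return p[:2]/p[2]
def mask(d,lo,hi,roi=None):
    m=cv2.inRange(cv2.cvtColor(d["frame"],cv2.COLOR_RGB2HSV),lo,hi)
    if roi: 
        k=np.zeros_like(m);x0,x1,y0,y1=roi;k[y0:y1,x0:x1]=255;m&=k
    return m
def big(m):
    c=cv2.findContours(m,cv2.RETR_EXTERNAL,cv2.CHAIN_APPROX_NONE)[0]
    return max(c,key=cv2.contourArea)
E
python3 - <<'E'
from h import *
T=imaging.capture("top");S=imaging.capture("side")
np.set_printoptions(precision=4,suppress=True)
f=big(mask(T,(3,150,80),(18,255,255)));e=cv2.fitEllipse(cv2.convexHull(f));print("funnel top",e,ray(T,e[0],.165))
pts=np.array([ray(T,p[0],.165)[:2] for p in f]);print(cv2.minEnclosingCircle(pts.astype(np.float32)))
f=big(mask(S,(3,150,80),(18,255,255)));print("side bbox",cv2.boundingRect(f))
for nm,lo,hi,d in(("blue",(105,120,40),(130,255,255),T),("yel",(22,120,60),(35,255,255),T)):
    c=big(mask(d,lo,hi)); r=cv2.minAreaRect(c);b=cv2.boxPoints(r);print(nm,r)
    print(np.array([ray(d,p,.045) for p in b]), np.array([ray(d,p,0.035) for p in b]).mean(0))
    q=cv2.approxPolyDP(cv2.convexHull(c),3,True)[:,0];print(q.tolist());print(np.array([ray(d,p,.045) for p in q]))
for n,d,roi in(("T",T,(400,480,150,260)),("S",S,(340,460,290,370))):
    x0,x1,y0,y1=roi; im=cv2.resize(d["frame"][y0:y1,x0:x1],None,fx=5,fy=5,interpolation=cv2.INTER_CUBIC);cv2.imwrite(f"pics/z{n}.png",im[:,:,::-1])
    m=mask(d,(0,0,110),(179,90,255),roi); c=big(mask(d,(105,120,40),(130,255,255),roi)); k=np.zeros_like(m);cv2.fillConvexPoly(k,cv2.convexHull(c),255);k=cv2.erode(k,np.ones((5,5)))
    n_,l,st,ce=cv2.connectedComponentsWithStats(m&k);print(n,st[1:,4],ce[1:])
E
```

```text
funnel top ((325.52923583984375, 223.19285583496094), (63.94468307495117, 64.64708709716797), 85.3741226196289) [0.4893 0.0093 0.165 ]
((0.490227609872818, 0.009306151419878006), 0.07264172285795212)
side bbox (272, 166, 70, 51)
blue ((442.71295166015625, 203.68934631347656), (24.637256622314453, 55.9114875793457), 13.5704345703125)
[[ 0.4902 -0.2365  0.045 ]
 [ 0.6289 -0.2791  0.045 ]
 [ 0.6123 -0.3387  0.045 ]
 [ 0.4744 -0.2948  0.045 ]] [ 0.5534 -0.29    0.035 ]
[[440, 175], [460, 180], [446, 233], [426, 227]]
[[ 0.6251 -0.2857  0.045 ]
 [ 0.6108 -0.3354  0.045 ]
 [ 0.4764 -0.2897  0.045 ]
 [ 0.4925 -0.2412  0.045 ]]
yel ((211.5989532470703, 200.80679321289062), (55.813106536865234, 24.836524963378906), 72.12130737304688)
[[0.6318 0.3484 0.045 ]
 [0.6506 0.2885 0.045 ]
 [0.5121 0.2423 0.045 ]
 [0.4942 0.3009 0.045 ]] [0.5743 0.2975 0.035 ]
[[213, 172], [231, 223], [209, 230], [192, 179]]
[[0.6465 0.2932 0.045 ]
 [0.5136 0.2448 0.045 ]
 [0.4972 0.2994 0.045 ]
 [0.6293 0.3463 0.045 ]]
T [14 15 14] [[444.9286 192.8571]
 [437.5333 202.8667]
 [446.7143 204.5   ]]
S [84 87 54] [[401.75   329.9405]
 [419.2644 333.908 ]
 [406.5    339.5185]]
```

View pics/zT.png

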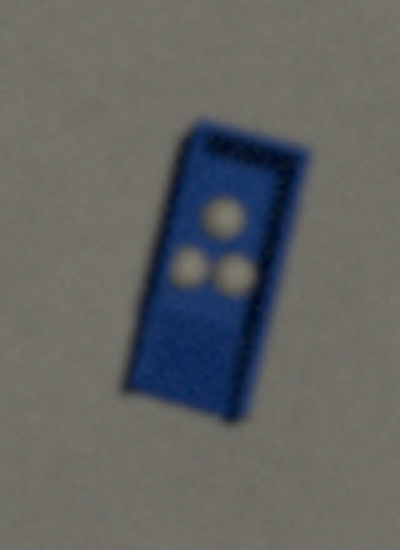

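View pics/zS.png

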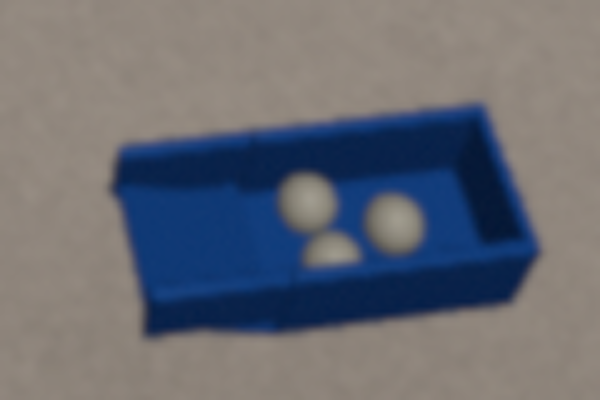

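The zooms show all four rim corners clearly in both views, with the balls around the middle of the floor. I'll triangulate the corners.

Run:
```python
from h import *
np.set_printoptions(precision=4,suppress=True)
T=imaging.capture("top");S=imaging.capture("side")
t=np.array([[203,122],[310,152],[236,420],[125,390]])/5-.4+[400,150]
s=np.array([[485,105],[535,245],[152,292],[120,150]])/5-.4+[340,290]
P=np.array([tri((T,S),(a,b)) for a,b in zip(t,s)]);print(P)
print("top@.045");Q=np.array([ray(T,a,.045) for a in t]);print(Q)
print("side@.045");Q2=np.array([ray(S,a,.045) for a in s]);print(Q2)
for X in(P,Q,Q2):
    b=X[:2].mean(0);f=X[2:].mean(0);u=(b-f)[:2];L=np.hypot(*u);u/=L
    print("len",L,"w",np.linalg.norm(X[0]-X[1]),np.linalg.norm(X[2]-X[3]),"yaw",np.degrees(np.arctan2(u[1],u[0])),"mid",X.mean(0)[:2]+.0145*u)
for a,b in(((444.9,192.9),(419.3,333.9)),((437.5,202.9),(401.75,329.9)),((446.7,204.5),(406.5,339))): print("ball",tri((T,S),(a,b)))
f=big(mask(S,(3,150,80),(18,255,255)));print(cv2.fitEllipse(f))
for y in(0.0093,):
  c=np.array([.4893,y,.165]);pp=np.array([proj(S,c+.075*np.array([np.cos(k),np.sin(k),0])) for k in np.linspace(0,6.28,60)]);print(pp.min(0),pp.max(0),"vs bbox",cv2.boundingRect(f))
```

```text
[[ 0.6287 -0.2866  0.0471]
 [ 0.6109 -0.339   0.0479]
 [ 0.4774 -0.2934  0.0415]
 [ 0.4947 -0.2402  0.0379]]
top@.045
[[ 0.6277 -0.2864  0.045 ]
 [ 0.6107 -0.3395  0.045 ]
 [ 0.4749 -0.2916  0.045 ]
 [ 0.4911 -0.2376  0.045 ]]
side@.045
[[ 0.6324 -0.2865  0.045 ]
 [ 0.6141 -0.3386  0.045 ]
 [ 0.4797 -0.2953  0.045 ]
 [ 0.4965 -0.244   0.045 ]]
len 0.14146079250584345 w 0.05535630072065005 0.056034661179262944 yaw -19.00710707764134 mid [ 0.5667 -0.2945]
len 0.14457458388122968 w 0.05573084836218692 0.05636859809554363 yaw -19.536294211582756 mid [ 0.5648 -0.2936]
len 0.14178994343911497 w 0.055314086312464296 0.05398743765500485 yaw -17.615371127857692 mid [ 0.5695 -0.2955]
ball [ 0.5849 -0.3023  0.019 ]
ball [ 0.5593 -0.2815  0.0185]
ball [ 0.5532 -0.3026  0.0268]
((306.260986328125, 190.60667419433594), (48.664451599121094, 69.24752044677734), 90.63521575927734)
[268.3645 166.0166] [341.0489 215.6719] vs bbox (272, 166, 70, 51)
```

Scoop: mid is about (0.566, -0.294), yaw about -19°, with length and width matching the given sizes. The funnel is at (0.490, 0.009). The tool's y axis is already almost across the scoop, so the first move is a translation over to it.

```bash
python3 -m crank '[[[-22,-24.5,0,0,0,0,1],[-22,-24.5,0,0,0,0,1],[-22,-24.5,0,0,0,0,1],[-22,-24.5,0,0,0,0,1],[-22,-24.5,0,0,0,0,1],[-22,-24.5,0,0,0,0,1],[-22,-24.5,0,0,0,0,1],[-22,-24.5,0,0,0,0,1]]]'
python3 -m crank '[[[-22,-24.5,0,0,0,0,1],[-22,-24.5,0,0,0,0,1],[-22,-24.5,0,0,0,0,1],[-22,-24.5,0,0,0,0,1],[-22,-24.5,0,0,0,0,1],[-22,-24.5,0,0,0,0,1],[-22,-24.5,0,0,0,0,1],[-22,-24.5,0,0,0,0,1]]]'
python3 -m crank '[[[-22,-24.5,0,0,0,0,1],[-22,-24.5,0,0,0,0,1],[-22,-24.5,0,0,0,0,1],[-22,-24.5,0,0,0,0,1],[-22,-24.5,0,0,0,0,1],[-22,-24.5,0,0,0,0,1],[-22,-24.5,0,0,0,0,1],[0,0,0,0,0,0,1]]]'
cat >> h.py <<'E'
from scipy.spatial.transform import Rotation as Ro
def delta(target,Rt=None):
    s=ctrl.get_state();R=Ro.from_quat(s["orientation"])
    d=R.inv().apply(np.array(target)-s["tcp_pos"])*1000
    w=(R.inv()*Rt).as_rotvec() if Rt is not None else 0
    print("tool shift mm",d.round(1),"rotvec",np.round(w,4),"t",s["t"],"q",s["q"].round(3),"tcp",s["tcp_pos"].round(4),"open",round(s["opening"],4))
def pose(yaw,tilt):  # scoop +x azimuth yaw deg, lip-down tilt deg
    a=np.radians(yaw);u=np.array([np.cos(a),np.sin(a),0]);x=-u;z=np.array([0,0,-1.]);y=np.cross(z,x)
    return Ro.from_matrix(np.c_[x,y,z])*Ro.from_rotvec([0,-np.radians(tilt),0])
E
python3 -c "
from h import *
delta([.566,-.294,.15],pose(-19,0))"
```

```text
t: 0.97
tcp_pos: [0.3174, 0.3368, 0.2147]
orientation: [0.181, 0.984, 0.0, 0.0]
contact_force: [0.3, 0.0, -0.1]
opening: 0.0919
t: 1.63
tcp_pos: [0.4122, 0.0909, 0.2148]
orientation: [0.181, 0.984, 0.0, 0.0]
contact_force: [2.0, 0.4, -0.1]
opening: 0.0919
t: 2.3
tcp_pos: [0.4968, -0.1271, 0.2149]
orientation: [0.182, 0.983, -0.001, 0.001]
contact_force: [-0.2, -0.4, -0.1]
opening: 0.0919
tool shift mm [-124.2 -131.    65.3] rotvec [-0.0012  0.0026 -0.0346] t 2.3 q [-0.252  0.177  1.872 -0.002  1.091 -1.456] tcp [ 0.4968 -0.1271  0.2149] open 0.0919
```

```bash
python3 -m crank '[[[-21,-22,10,0,0,-0.006,1],[-21,-22,11,0,0,-0.006,1],[-21,-22,11,0,0,-0.006,1],[-21,-22,11,0,0,-0.006,1],[-20,-22,11,0,0,-0.006,1],[-20,-21,11,0,0,-0.005,1],[0,0,0,0,0,0,1],[0,0,0,0,0,0,1]]]'
python3 - <<'E'
from h import *
delta([.566,-.294,.012],pose(-19,0))
for n in("side","top"):
    d=imaging.capture(n);cv2.imwrite(f"pics/{n}1.png",d["frame"][:,:,::-1])
d=imaging.capture("top");im=cv2.resize(d["frame"][120:270,360:520],None,fx=4,fy=4,interpolation=cv2.INTER_CUBIC);cv2.imwrite("pics/zT1.png",im[:,:,::-1])
d=imaging.capture("side");im=cv2.resize(d["frame"][230:390,310:490],None,fx=4,fy=3.7,interpolation=cv2.INTER_CUBIC);cv2.imwrite("pics/zS1.png",im[:,:,::-1])
E
```

```text
t: 2.97
tcp_pos: [0.5661, -0.2884, 0.1485]
orientation: [0.164, 0.986, 0.0, -0.001]
contact_force: [0.6, 0.6, -0.0]
opening: 0.0921
tool shift mm [ -2.   -5.4 136.4] rotvec [ 0.0004 -0.002   0.0012] t 2.9667 q [-0.474  0.436  1.667  0.     1.041 -1.714] tcp [ 0.5661 -0.2884  0.1485] open 0.0921
```

View pics/zT1.png

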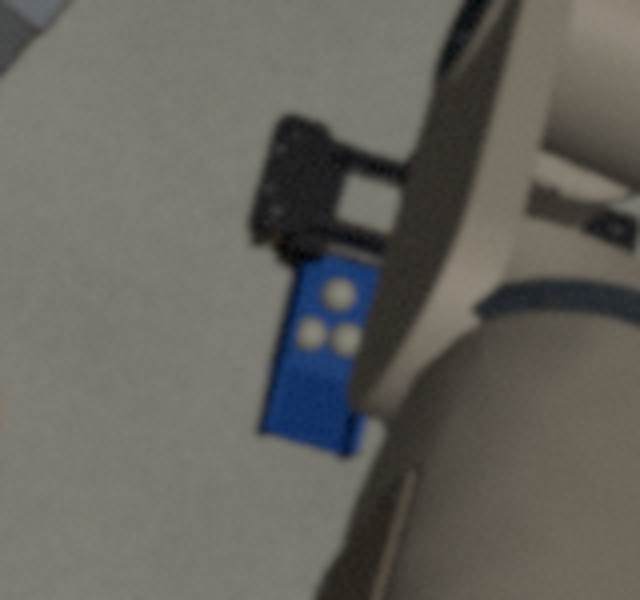

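View pics/zS1.png

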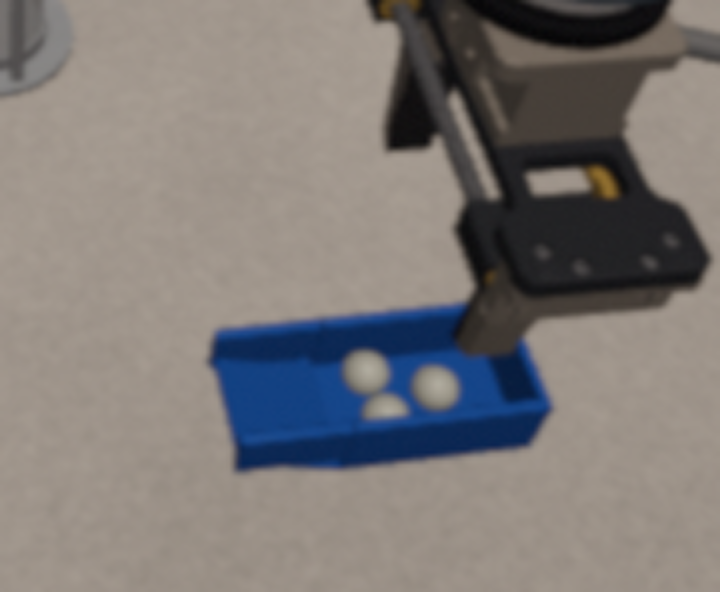

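The fingers are above the scoop and nothing has been disturbed. In the side zoom the near finger is seen above the back-left rim, as expected at z = 0.15. Descending, then looking before closing.

```bash
python3 -m crank '[[[-1,-3,15,0,0,0,1],[-1,-2.5,20,0,0,0,1],[0,0,20,0,0,0,1],[0,0,20,0,0,0,1],[0,0,18,0,0,0,1],[0,0,10,0,0,0,1],[0,0,0,0,0,0,1],[0,0,0,0,0,0,1]]]'
python3 - <<'E'
from h import *
delta([.566,-.294,.012],pose(-19,0))
d=imaging.capture("side");im=cv2.resize(d["frame"][250:390,310:490],None,fx=4,fy=4,interpolation=cv2.INTER_CUBIC);cv2.imwrite("pics/zS2.png",im[:,:,::-1])
E
```

```text
t: 3.83
tcp_pos: [0.5667, -0.2934, 0.0471]
orientation: [0.163, 0.987, 0.0, -0.0]
contact_force: [-0.2, -0.1, 0.2]
opening: 0.092
tool shift mm [ 0.5 -0.8 35.1] rotvec [ 0.     -0.0001  0.0034] t 3.8333 q [-0.48   0.563  1.722  0.     0.857 -1.723] tcp [ 0.5667 -0.2934  0.0471] open 0.092
```

View pics/zS2.png

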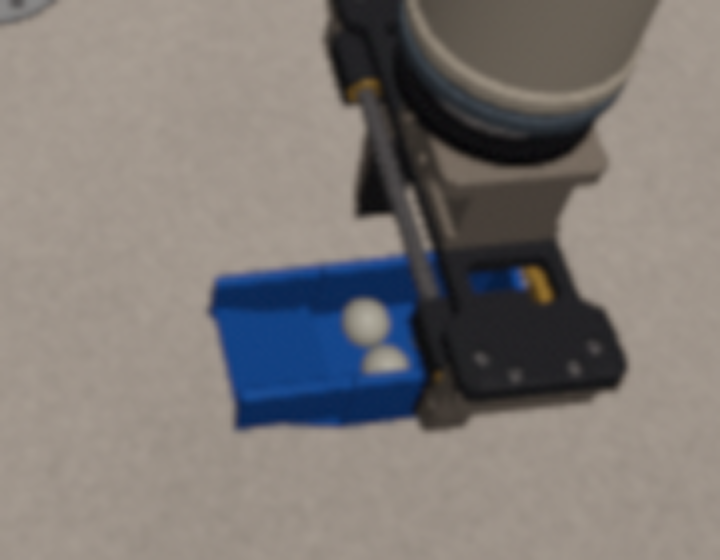

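The near finger is outside the near wall, at (440,415) in the zoom. Next: lower 34 mm, then close.

```bash
python3 -m crank '[[[0,0,12,0,0,0,1],[0,0,12,0,0,0,1],[0,0,10,0,0,0,1],[0,0,0,0,0,0,1],[0,0,0,0,0,0,0.4],[0,0,0,0,0,0,0.3],[0,0,0,0,0,0,0.2],[0,0,0,0,0,0,0.1]]]'
python3 -m crank '[[[0,0,0,0,0,0,0],[0,0,0,0,0,0,-0.2],[0,0,0,0,0,0,-0.5],[0,0,0,0,0,0,-1],[0,0,0,0,0,0,-1],[0,0,0,0,0,0,-1]]]'
python3 -c "
from h import *
delta([.566,-.294,.17],pose(-19,0))"
```

```text
t: 4.55
tcp_pos: [0.5669, -0.2941, 0.013]
orientation: [0.164, 0.987, -0.0, 0.0]
contact_force: [0.4, 0.1, -0.6]
opening: 0.0672
t: 5.05
tcp_pos: [0.5668, -0.2942, 0.013]
orientation: [0.164, 0.987, -0.0, 0.0]
contact_force: [-0.7, -0.8, 5.6]
opening: 0.0597
tool shift mm [   0.8   -0.2 -157. ] rotvec [-0.0002  0.0006  0.0028] t 5.05 q [-0.481  0.61   1.734 -0.     0.797 -1.723] tcp [ 0.5668 -0.2942  0.013 ] open 0.0597
```

Gripped at 59.7 mm, which matches the scoop width. Lifting.

```bash
python3 -m crank '[[[0,0,-4,0,0,0,-1],[0,0,-10,0,0,0,-1],[0,0,-18,0,0,0,-1],[0,0,-24,0,0,0,-1],[0,0,-26,0,0,0,-1],[0,0,-26,0,0,0,-1],[0,0,-26,0,0,0,-1],[0,0,-26,0,0,0,-1]]]'
python3 -m crank '[[[0,0,-26,0,0,0,-1],[0,0,-26,0,0,0,-1],[0,0,-24,0,0,0,-1],[0,0,-16,0,0,0,-1],[0,0,-8,0,0,0,-1],[0,0,-3,0,0,0,-1],[0,0,0,0,0,0,-1],[0,0,0,0,0,0,-1]]]'
python3 - <<'E'
from h import *
lip=np.array([.086,0,-.010])
for yaw in(-10,0,):
  for tilt in(0,20,45):
    u=np.array([np.cos(np.radians(yaw)),np.sin(np.radians(yaw)),0])
    L=np.array([.490,.0093,0])+.022*u+[0,0,.20]
    P=pose(yaw,tilt); print(yaw,tilt,"tcp",(L-P.apply(lip)).round(4))
    delta(L-P.apply(lip),P)
d=imaging.capture("side");cv2.imwrite("pics/side3.png",d["frame"][:,:,::-1])
E
```

```text
t: 5.72
tcp_pos: [0.5663, -0.2936, 0.1743]
orientation: [0.164, 0.987, 0.0, -0.0]
contact_force: [-0.0, -0.6, -1.7]
opening: 0.0598
t: 6.38
tcp_pos: [0.566, -0.2936, 0.2744]
orientation: [0.164, 0.987, 0.0, -0.001]
contact_force: [-0.6, 0.3, -2.5]
opening: 0.0598
-10 0 tcp [ 0.5964 -0.0095  0.19  ]
tool shift mm [ 62.9 278.6  84.6] rotvec [ 0.0005 -0.0017 -0.1543] t 6.3833 q [-0.481  0.326  1.537  0.     1.28  -1.723] tcp [ 0.566  -0.2936  0.2744] open 0.0598
-10 20 tcp [ 0.5946 -0.0091  0.22  ]
tool shift mm [ 64.7 278.4  54.6] rotvec [-0.0264 -0.3501 -0.1528] t 6.3833 q [-0.481  0.326  1.537  0.     1.28  -1.723] tcp [ 0.566  -0.2936  0.2744] open 0.0598
-10 45 tcp [ 0.5785 -0.0063  0.2537]
tool shift mm [ 80.9 275.9  20.9] rotvec [-0.0601 -0.7855 -0.1465] t 6.3833 q [-0.481  0.326  1.537  0.     1.28  -1.723] tcp [ 0.566  -0.2936  0.2744] open 0.0598
0 0 tcp [0.598  0.0093 0.19  ]
tool shift mm [ 67.4 296.9  84.6] rotvec [ 0.0006 -0.0016 -0.3288] t 6.3833 q [-0.481  0.326  1.537  0.     1.28  -1.723] tcp [ 0.566  -0.2936  0.2744] open 0.0598
0 20 tcp [0.5962 0.0093 0.22  ]
tool shift mm [ 69.1 296.4  54.6] rotvec [-0.0568 -0.3475 -0.3256] t 6.3833 q [-0.481  0.326  1.537  0.     1.28  -1.723] tcp [ 0.566  -0.2936  0.2744] open 0.0598
0 45 tcp [0.5799 0.0093 0.2537]
tool shift mm [ 84.7 291.1  20.9] rotvec [-0.1285 -0.7798 -0.312 ] t 6.3833 q [-0.481  0.326  1.537  0.     1.28  -1.723] tcp [ 0.566  -0.2936  0.2744] open 0.0598
```

View pics/side3.png

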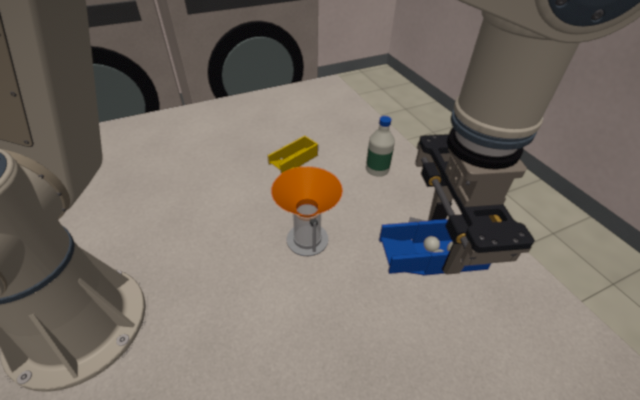

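The scoop is level and gripped, with the balls inside. Moving it gently to beside and above the funnel.

```bash
python3 -m crank '[[[0,5,0,0,0,-0.005,-1],[1,12,0,0,0,-0.015,-1],[1,18,0,0,0,-0.022,-1],[1,22,0,0,0,-0.024,-1],[1,24,0,0,0,-0.026,-1],[1,25,0,0,0,-0.027,-1],[1,25,0,0,0,-0.027,-1],[1,25,0,0,0,-0.027,-1]]]'
python3 -m crank '[[[2,25,0,0,0,-0.027,-1],[2,25,0,0,0,-0.027,-1],[2,25,0,0,0,-0.027,-1],[1,23,0,0,0,-0.025,-1],[1,19,0,0,0,-0.02,-1],[1,14,0,0,0,-0.015,-1],[1,10,0,0,0,-0.01,-1],[0,5,0,0,0,-0.004,-1]]]'
python3 -m crank '[[[0,0,0,0,0,0,-1],[0,0,0,0,0,0,-1]]]'
python3 - <<'E'
from h import *
lip=np.array([.086,0,-.010])
for tilt,z in((0,.245),(15,.21),(30,.20),(45,.2)):
    L=np.array([.512,.0093,z]);P=pose(0,tilt); print(tilt,"tcp",(L-P.apply(lip)).round(4)); delta(L-P.apply(lip),P)
E
```

```text
t: 7.1
tcp_pos: [0.5989, -0.139, 0.275]
orientation: [0.077, 0.997, 0.0, -0.0]
contact_force: [0.2, -0.4, -1.6]
opening: 0.0596
t: 7.77
tcp_pos: [0.6014, 0.0065, 0.2753]
orientation: [-0.001, 1.0, 0.0, -0.0]
contact_force: [-0.6, 0.6, -0.1]
opening: 0.0598
t: 7.93
tcp_pos: [0.6017, 0.0046, 0.2755]
orientation: [0.0, 1.0, -0.0, -0.0]
contact_force: [-0.3, -0.6, -0.1]
opening: 0.0599
0 tcp [0.598  0.0093 0.235 ]
tool shift mm [ 3.7  4.7 40.5] rotvec [-0.0004 -0.0001 -0.0008] t 7.9333 q [ 0.005  0.266  1.617 -0.     1.259 -1.564] tcp [0.6017 0.0046 0.2755] open 0.0599
15 tcp [0.5977 0.0093 0.2226]
tool shift mm [ 4.1  4.7 52.9] rotvec [-0.0005 -0.2619 -0.0008] t 7.9333 q [ 0.005  0.266  1.617 -0.     1.259 -1.564] tcp [0.6017 0.0046 0.2755] open 0.0599
30 tcp [0.5915 0.0093 0.2343]
tool shift mm [10.3  4.7 41.2] rotvec [-0.0006 -0.5237 -0.0007] t 7.9333 q [ 0.005  0.266  1.617 -0.     1.259 -1.564] tcp [0.6017 0.0046 0.2755] open 0.0599
45 tcp [0.5799 0.0093 0.2537]
tool shift mm [21.9  4.6 21.8] rotvec [-7.000e-04 -7.855e-01 -7.000e-04] t 7.9333 q [ 0.005  0.266  1.617 -0.     1.259 -1.564] tcp [0.6017 0.0046 0.2755] open 0.0599
```

```bash
python3 -m crank '[[[1,1.2,12,0,0,0,-1],[1,1.2,16,0,0,0,-1],[1,1.2,14,0,0,0,-1],[1,1.1,8,0,0,0,-1],[0,0,3,0,0,0,-1],[0,0,0,0,-0.06,0,-1],[0,0,0,0,-0.07,0,-1],[0,0,0,0,-0.07,0,-1]]]'
python3 -m crank '[[[0,0,0,0,-0.06,0,-1],[0,0,0,0,0,0,-1],[0,0,0,0,0,0,-1]]]'
python3 - <<'E'
from h import *
lip=np.array([.086,0,-.010]);s=ctrl.get_state()
print("lip",s["tcp_pos"]+Ro.from_quat(s["orientation"]).apply(lip))
for tilt in(30,45):
    L=np.array([.512,.0093,.2]);P=pose(0,tilt);delta(L-P.apply(lip),P)
for n in("side","top"):
  d=imaging.capture(n);cv2.imwrite(f"pics/{n}4.png",cv2.resize(d["frame"][60:310,180:500],None,fx=2.4,fy=2.4)[:,:,::-1])
E
```

```text
t: 8.6
tcp_pos: [0.5986, 0.0092, 0.2229]
orientation: [0.001, 0.995, -0.0, 0.102]
contact_force: [0.1, -0.1, -1.1]
opening: 0.0599
t: 8.85
tcp_pos: [0.5973, 0.0093, 0.223]
orientation: [0.001, 0.992, -0.0, 0.129]
contact_force: [-0.1, -0.7, -1.8]
opening: 0.0601
lip [0.51163413 0.00944074 0.21068669]
tool shift mm [  2.8  -0.  -12.4] rotvec [-0.0005 -0.2646 -0.0011] t 8.85 q [ 0.016  0.17   1.889 -0.006  0.824 -1.55 ] tcp [0.5973 0.0093 0.223 ] open 0.0601
tool shift mm [  9.   -0.1 -34.1] rotvec [-0.0007 -0.5264 -0.001 ] t 8.85 q [ 0.016  0.17   1.889 -0.006  0.824 -1.55 ] tcp [0.5973 0.0093 0.223 ] open 0.0601
```

View pics/side4.png

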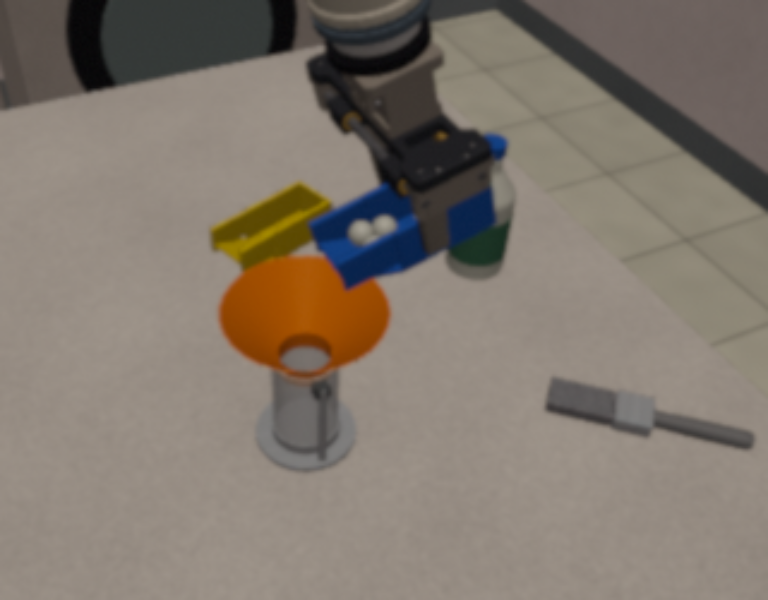

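View pics/top4.png

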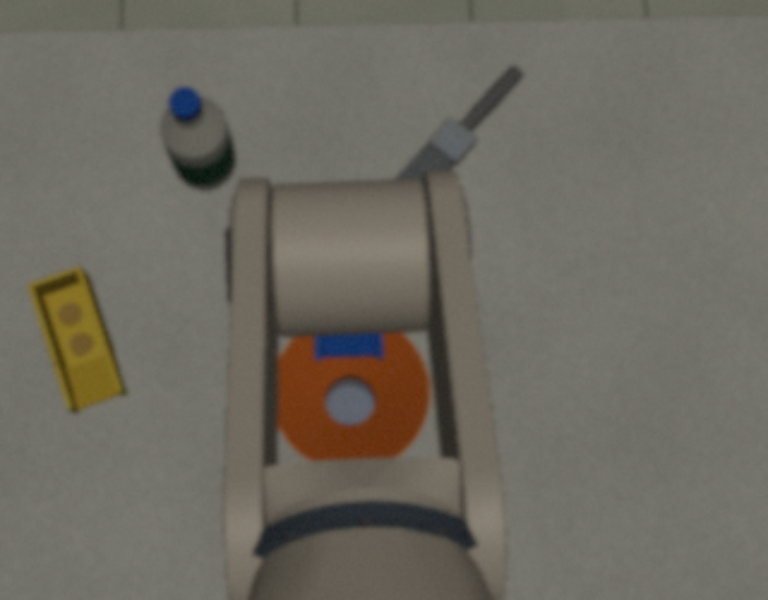

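The lip is over the funnel mouth. In the side view the lip is at (330,260) above the funnel's far half, and in the top view it is just beyond the neck. The balls are still in. Tipping slowly about the lip.

```bash
python3 -m crank '[[[0,0,-2,0,-0.03,0,-1],[0,0,-2,0,-0.03,0,-1],[0,0,-2,0,-0.03,0,-1],[0,0,-2,0,-0.03,0,-1],[0,0,-2.1,0,-0.03,0,-1],[0,0,-2.1,0,-0.03,0,-1],[0,0,-2.1,0,-0.03,0,-1],[0,0,-2.1,0,-0.03,0,-1]]]'
python3 - <<'E'
from h import *
lip=np.array([.086,0,-.010]);s=ctrl.get_state();R=Ro.from_quat(s["orientation"])
print("lip",s["tcp_pos"]+R.apply(lip),"tilt",np.degrees(np.arccos(-R.as_matrix()[2,2])),s["q"])
for n in("side",):
  d=imaging.capture(n);cv2.imwrite(f"pics/{n}5.png",cv2.resize(d["frame"][60:310,180:500],None,fx=2.4,fy=2.4)[:,:,::-1])
E
```

```text
t: 9.62
tcp_pos: [0.5929, 0.0096, 0.2383]
orientation: [0.0, 0.969, -0.0, 0.248]
contact_force: [0.3, 0.5, -0.8]
opening: 0.0597
lip [0.51267299 0.00967925 0.20575671] tilt 28.68353427937734 [ 0.0196693   0.05168333  2.06795923 -0.01987047  0.52150282 -1.53551109]
```

View pics/side5.png

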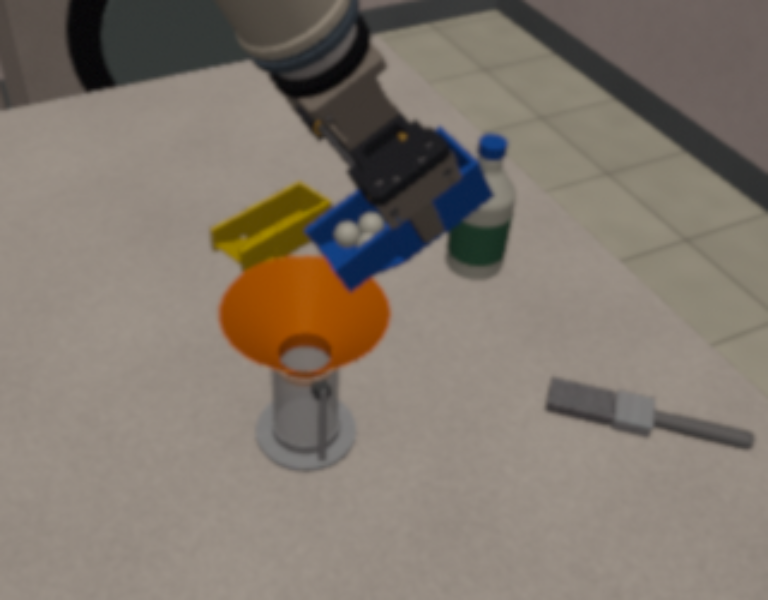

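The balls have rolled to the foot of the ramp, at (350,235). Continuing the tip.

```bash
python3 -m crank '[[[0,0,-2,0,-0.02,0,-1],[0,0,-2,0,-0.02,0,-1],[0,0,-2,0,-0.02,0,-1],[0,0,-2,0,-0.03,0,-1],[0,0,-2.1,0,-0.03,0,-1],[0,0,-2.1,0,-0.03,0,-1],[0,0,-2.1,0,-0.03,0,-1],[0,0,-2.1,0,-0.03,0,-1]]]'
python3 - <<'E'
from h import *
lip=np.array([.086,0,-.010]);s=ctrl.get_state();R=Ro.from_quat(s["orientation"])
print("lip",s["tcp_pos"]+R.apply(lip),"tilt",np.degrees(np.arccos(-R.as_matrix()[2,2])),s["q"])
for n in("side",):
  d=imaging.capture(n);cv2.imwrite(f"pics/{n}6.png",cv2.resize(d["frame"][60:310,180:500],None,fx=2.4,fy=2.4)[:,:,::-1])
E
```

```text
t: 10.33
tcp_pos: [0.5839, 0.0096, 0.2519]
orientation: [0.0, 0.938, -0.0, 0.348]
contact_force: [0.3, -0.2, -1.0]
opening: 0.0597
lip [0.51213791 0.00964325 0.20339491] tilt 40.6912117062723 [ 0.02383088 -0.02850803  2.22655229 -0.07009593  0.23406035 -1.48385113]
```

View pics/side6.png

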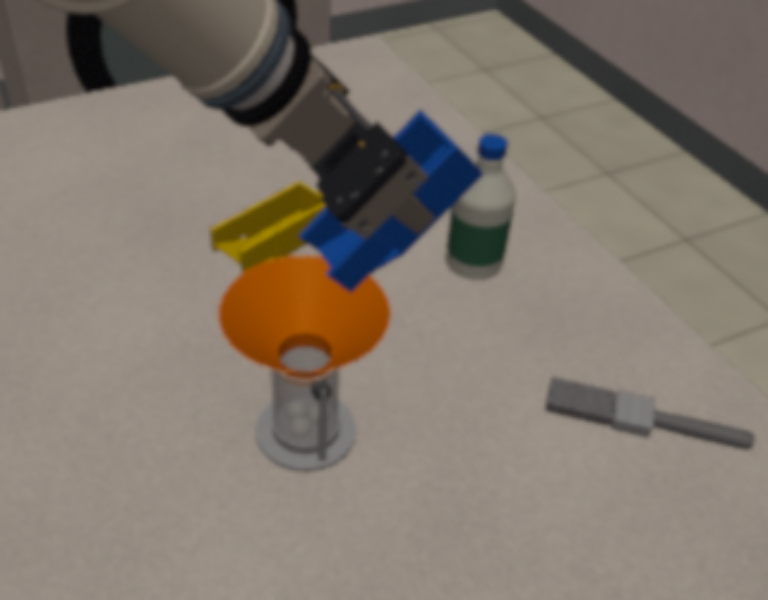

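At least two balls show in the tube at about (298,410), and none in the visible part of the scoop. I'll hold a little and zoom in.

```bash
python3 -m crank '[[[0,0,-1,0,-0.015,0,-1],[0,0,-1,0,-0.015,0,-1],[0,0,0,0,0,0,-1],[0,0,0,0,0,0,-1],[0,0,0,0,0,0,-1],[0,0,0,0,0,0,-1]]]'
python3 - <<'E'
from h import *
print(ctrl.get_state()["q"])
d=imaging.capture("side");cv2.imwrite("pics/side7.png",cv2.resize(d["frame"][110:260,260,None].repeat(1,1) if 0 else d["frame"][100:260,260:400],None,fx=4,fy=3.7,interpolation=cv2.INTER_CUBIC)[:,:,::-1])
d=imaging.capture("top");cv2.imwrite("pics/top7.png",cv2.resize(d["frame"][140:280,250:410],None,fx=4,fy=4,interpolation=cv2.INTER_CUBIC)[:,:,::-1])
E
```

```text
t: 10.88
tcp_pos: [0.5819, 0.0096, 0.2532]
orientation: [0.0, 0.932, -0.0, 0.362]
contact_force: [0.3, -0.3, -0.5]
opening: 0.0597
[ 0.02457976 -0.03681413  2.25031181 -0.09142241  0.18912643 -1.46215854]
```

View pics/side7.png

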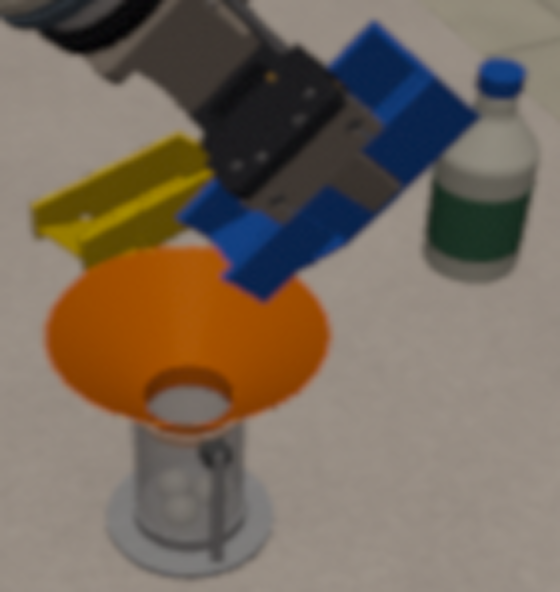

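View pics/top7.png

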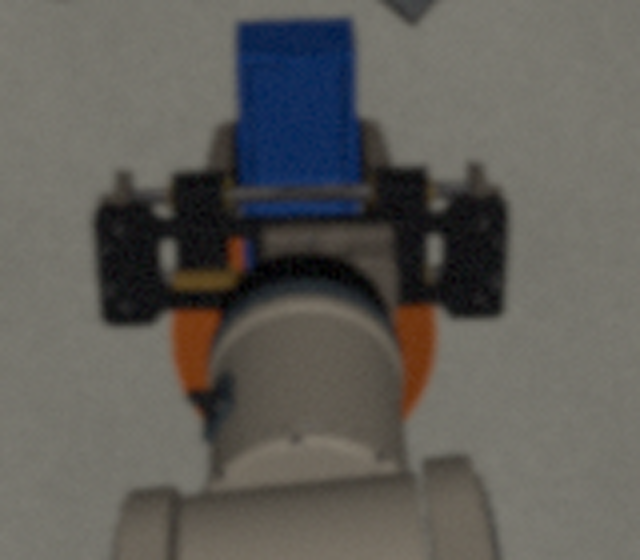

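Two balls are clear in the tube at (175,480) and (180,507), with probably the third at (205,483). Levelling the scoop in place, which only raises the lip, then checking the inside.

```bash
python3 -m crank '[[[0,0,0,0,0.03,0,-1],[0,0,0,0,0.06,0,-1],[0,0,0,0,0.08,0,-1],[0,0,0,0,0.09,0,-1],[0,0,0,0,0.09,0,-1],[0,0,0,0,0.09,0,-1],[0,0,0,0,0.09,0,-1],[0,0,0,0,0.09,0,-1]]]'
python3 -m crank '[[[0,0,0,0,0.07,0,-1],[0,0,0,0,0.05,0,-1],[0,0,0,0,0,0,-1],[0,0,0,0,0,0,-1]]]'
python3 - <<'E'
from h import *
delta([.566,-.294,.2],pose(-19,0))
d=imaging.capture("side");cv2.imwrite("pics/side8.png",cv2.resize(d["frame"][100:260,260:400],None,fx=4,fy=3.7,interpolation=cv2.INTER_CUBIC)[:,:,::-1])
E
```

```text
t: 11.65
tcp_pos: [0.582, 0.0097, 0.254]
orientation: [0.0, 0.998, 0.0, 0.059]
contact_force: [1.4, -0.2, -1.9]
opening: 0.0598
t: 11.98
tcp_pos: [0.5821, 0.0096, 0.2524]
orientation: [0.0, 1.0, 0.0, 0.0]
contact_force: [-1.0, -0.7, -1.8]
opening: 0.0598
tool shift mm [  15.9 -303.7   52.4] rotvec [1.000e-04 7.000e-04 3.308e-01] t 11.9833 q [ 0.014  0.252  1.686  0.     1.202 -1.556] tcp [0.5821 0.0096 0.2524] open 0.0598
```

View pics/side8.png

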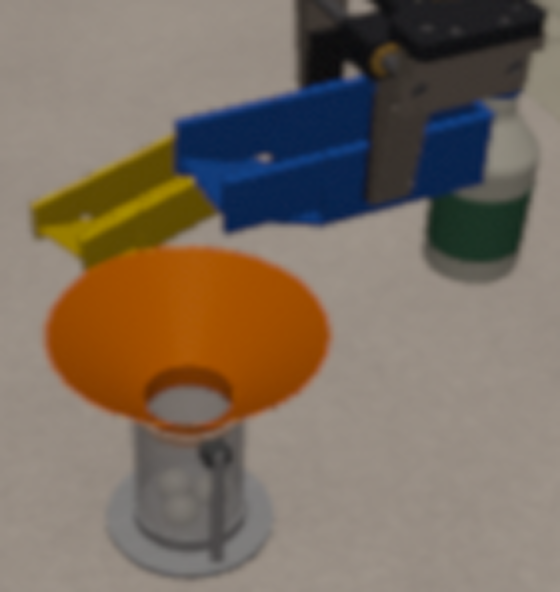

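A small white spot at (263,157) inside the scoop may be a ball still in there. I'll look closer.

Run:
```python
from h import *
d=imaging.capture("side");f=d["frame"]
cv2.imwrite("pics/side9.png",cv2.resize(f[115:165,300:385],None,fx=9,fy=9,interpolation=cv2.INTER_CUBIC)[:,:,::-1])
t=cv2.resize(f[195:250,280:335],None,fx=10,fy=10,interpolation=cv2.INTER_CUBIC)
t=cv2.convertScaleAbs(t,alpha=1.8,beta=-90);cv2.imwrite("pics/tube9.png",t[:,:,::-1])
print(f[140:145,322:330].tolist())
d0=cv2.imread("pics/side0.png");cv2.imwrite("pics/y0.png",cv2.resize(d0[130:180,260:330],None,fx=9,fy=9,interpolation=cv2.INTER_CUBIC))
```

```text
[[[10, 35, 75], [14, 36, 76], [14, 36, 75], [17, 38, 76], [18, 38, 75], [14, 35, 72], [10, 34, 73], [8, 35, 75]], [[17, 38, 77], [34, 47, 80], [51, 58, 83], [63, 67, 88], [60, 65, 86], [40, 49, 77], [18, 37, 74], [12, 36, 76]], [[28, 48, 90], [57, 66, 95], [85, 86, 103], [101, 99, 109], [94, 93, 104], [63, 67, 87], [27, 43, 76], [11, 36, 77]], [[25, 56, 110], [46, 66, 113], [67, 78, 116], [82, 88, 118], [77, 84, 112], [52, 64, 97], [23, 45, 89], [13, 42, 90]], [[21, 59, 118], [26, 61, 120], [33, 63, 121], [41, 66, 120], [40, 66, 118], [30, 60, 115], [19, 56, 114], [14, 56, 115]]]
```

View pics/side9.png

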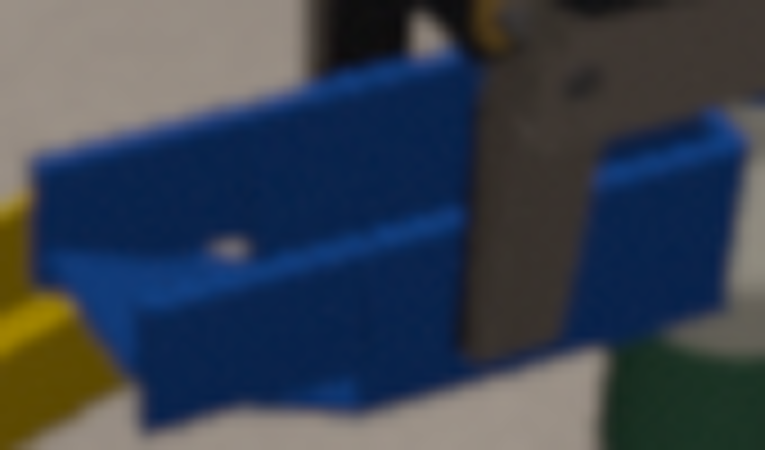

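View pics/tube9.png

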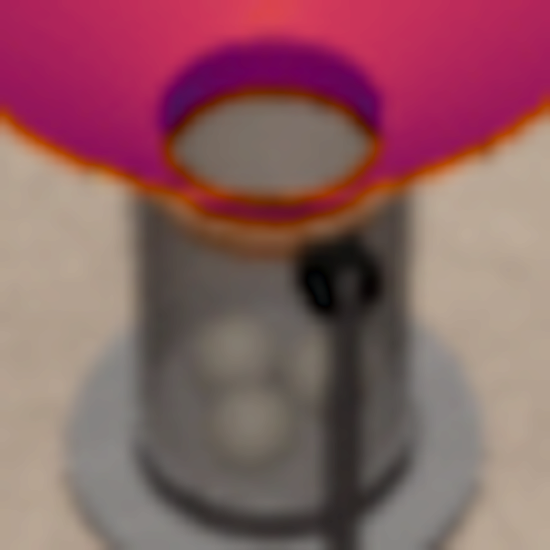

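View pics/y0.png

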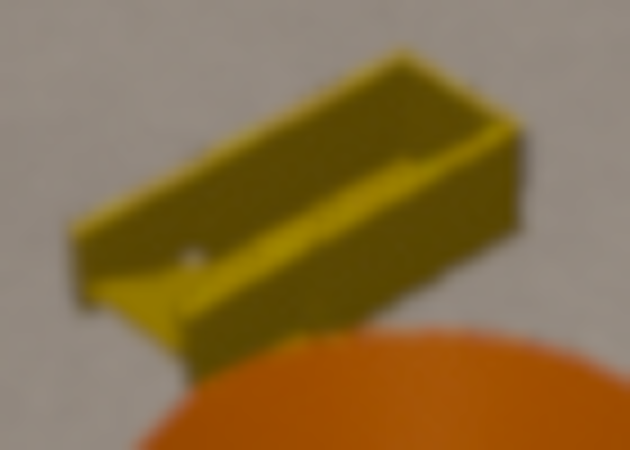

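The tube shows three balls at (235,345), (250,420) and (315,365 beside the post). The white spot is a gap between wall and ramp, and the untouched yellow scoop shows the same gap at the same place. Next I'll carry the scoop back to its clear starting spot.

```bash
python3 -m crank '[[[0,-8,0,0,0,0,-1],[0,-16,0,0,0,0.01,-1],[0,-24,0,0,0,0.025,-1],[0,-26,0,0,0,0.03,-1],[0,-26,0,0,0,0.03,-1],[0,-26,0,0,0,0.03,-1],[-1,-26,0,0,0,0.03,-1],[-1,-26,0,0,0,0.03,-1]]]'
python3 -m crank '[[[-1,-26,5,0,0,0.03,-1],[-1,-26,10,0,0,0.03,-1],[-1,-24,10,0,0,0.03,-1],[-1,-20,10,0,0,0.025,-1],[-1,-14,10,0,0,0.02,-1],[0,-8,7,0,0,0.01,-1],[0,0,0,0,0,0,-1],[0,0,0,0,0,0,-1]]]'
python3 - <<'E'
from h import *
delta([.566,-.294,.0135],pose(-19,0))
E
```

```text
t: 12.75
tcp_pos: [0.5701, -0.1695, 0.2535]
orientation: [0.093, 0.996, -0.0, 0.001]
contact_force: [-0.0, -0.1, -1.3]
opening: 0.0598
t: 13.42
tcp_pos: [0.547, -0.2832, 0.2009]
orientation: [0.165, 0.986, 0.0, -0.0]
contact_force: [0.3, 0.6, -1.2]
opening: 0.0601
tool shift mm [-21.6  -4.1 187.3] rotvec [ 0.0004 -0.0005  0.0007] t 13.4167 q [-0.48   0.352  1.667  0.     1.123 -1.72 ] tcp [ 0.547  -0.2832  0.2009] open 0.0601
```

```bash
python3 -m crank '[[[0,0,12,0,0,0,-1],[0,0,24,0,0,0,-1],[0,0,28,0,0,0,-1],[0,0,28,0,0,0,-1],[0,0,28,0,0,0,-1],[0,0,24,0,0,0,-1],[0,0,14,0,0,0,-1],[0,0,8,0,0,0,-1]]]'
python3 -m crank '[[[0,0,5,0,0,0,-1],[0,0,4,0,0,0,-1],[0,0,3,0,0,0,-1],[0,0,2,0,0,0,-1],[0,0,0,0,0,0,-1],[0,0,0,0,0,0,-1],[0,0,0,0,0,0,-1]]]'
python3 -c "
from h import *
delta([.547,-.283,.0135],pose(-19,0))"
```

```text
t: 14.08
tcp_pos: [0.5467, -0.2818, 0.0327]
orientation: [0.164, 0.986, 0.0, -0.001]
contact_force: [-0.3, -0.8, -0.1]
opening: 0.06
t: 14.67
tcp_pos: [0.5477, -0.2837, 0.0216]
orientation: [0.165, 0.986, -0.0, 0.0]
contact_force: [0.1, -0.9, -0.4]
opening: 0.0595
tool shift mm [0.9 0.5 8.1] rotvec [-0.0001  0.0009  0.0008] t 14.6667 q [-0.48   0.573  1.782  0.     0.786 -1.72 ] tcp [ 0.5477 -0.2837  0.0216] open 0.0595
```

```bash
python3 -m crank '[[[0,0,3,0,0,0,-1],[0,0,2,0,0,0,-1],[0,0,1,0,0,0,-1],[0,0,0,0,0,0,-1],[0,0,0.5,0,0,0,-1],[0,0,0.5,0,0,0,-1],[0,0,0,0,0,0,-1],[0,0,0,0,0,0,-1]]]'
```

```text
t: 15.33
tcp_pos: [0.5474, -0.2835, 0.014]
orientation: [0.165, 0.986, 0.0, -0.0]
contact_force: [-0.2, 0.4, -2.1]
opening: 0.0599
```

```bash
python3 -m crank '[[[0,0,0.5,0,0,0,-1],[0,0,0.5,0,0,0,-1],[0,0,0,0,0,0,-1],[0,0,0,0,0,0,-1]]]'; python3 -m crank '[[[0,0,0.3,0,0,0,-1],[0,0,0,0,0,0,-1],[0,0,0,0,0,0,-1]]]'
```

```text
t: 15.67
tcp_pos: [0.5474, -0.2836, 0.0131]
orientation: [0.165, 0.986, -0.0, 0.0]
contact_force: [0.1, 0.4, -1.0]
opening: 0.0596
t: 15.92
tcp_pos: [0.5475, -0.2836, 0.013]
orientation: [0.165, 0.986, -0.0, 0.0]
contact_force: [-1.8, 1.1, 4.6]
opening: 0.0597
```

The force is now +4.6 N, so the scoop is on the table. Opening and rising.

```bash
python3 -m crank '[[[0,0,0,0,0,0,0.5],[0,0,0,0,0,0,0.8],[0,0,0,0,0,0,1],[0,0,0,0,0,0,1],[0,0,0,0,0,0,1],[0,0,-5,0,0,0,1],[0,0,-12,0,0,0,1],[0,0,-20,0,0,0,1]]]'
python3 -m crank '[[[0,0,-25,0,0,0,1],[0,0,-25,0,0,0,1],[0,0,-25,0,0,0,1],[0,0,-25,0,0,0,1],[0,0,-25,0,0,0,1],[0,-20,-20,0,0,0,1],[0,-30,-10,0,0,0,1],[0,-30,0,0,0,0,1]]]'
python3 -m crank '[[[0,-30,0,0,0,0,1],[0,-30,0,0,0,0,1],[0,-30,0,0,0,0,1],[0,-30,0,0,0,0,1],[0,-20,0,0,0,0,1],[0,0,0,0,0,0,1],[0,0,0,0,0,0,1],[0,0,0,0,0,0,1]]]'
python3 - <<'E'
from h import *
print(ctrl.get_state()["t"])
for n in("side","top"):
    d=imaging.capture(n);cv2.imwrite(f"pics/{n}10.png",d["frame"][:,:,::-1])
    if n=="top":
        c=big(mask(d,(105,120,40),(130,255,255)));r=cv2.minAreaRect(c);print(r,[ray(d,p,.045).round(3).tolist() for p in cv2.boxPoints(r)])
        c=big(mask(d,(22,120,60),(35,255,255)));print(cv2.minAreaRect(c))
E
```

```text
t: 16.58
tcp_pos: [0.5462, -0.2829, 0.0493]
orientation: [0.165, 0.986, 0.0, -0.001]
contact_force: [-0.2, -0.1, 0.4]
opening: 0.0917
t: 17.25
tcp_pos: [0.5228, -0.3604, 0.2095]
orientation: [0.164, 0.987, -0.001, 0.003]
contact_force: [0.3, -0.1, -0.1]
opening: 0.0921
t: 17.92
tcp_pos: [0.476, -0.491, 0.2053]
orientation: [0.165, 0.986, 0.0, 0.0]
contact_force: [0.3, 0.5, 0.4]
opening: 0.0919
17.9167
((438.3232421875, 210.8245391845703), (24.630138397216797, 55.64189147949219), 14.534454345703125) [[0.474, -0.224, 0.045], [0.61, -0.268, 0.045], [0.593, -0.327, 0.045], [0.457, -0.281, 0.045]]
((211.55203247070312, 200.66183471679688), (56.135677337646484, 24.8547420501709), 72.18110656738281)
```

View pics/side10.png

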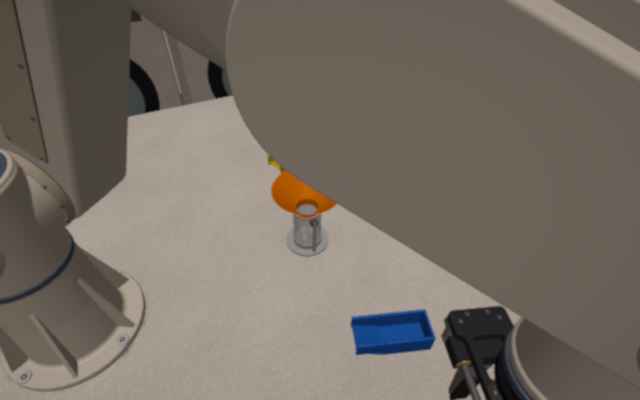

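View pics/top10.png

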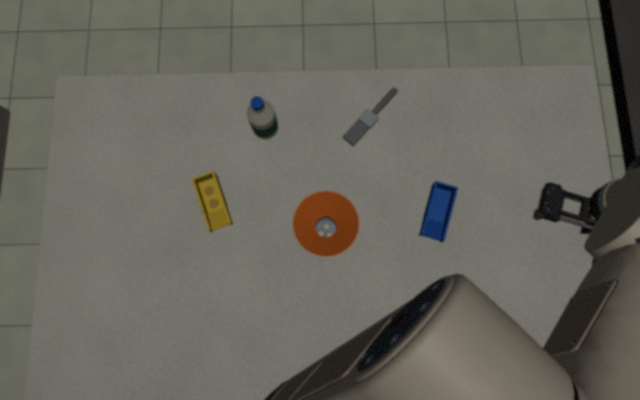

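The blue scoop is empty, upright and clear of the gripper: (438,211) in the top view, (392,332) in the side view. The yellow scoop hasn't moved, at (212,201). One last count of the balls in the tube.

Run:
```python
from h import *
d=imaging.capture("side");a=cv2.resize(d["frame"][195:250,280:335],(400,400),interpolation=cv2.INTER_CUBIC)
d=imaging.capture("top");b=cv2.resize(d["frame"][210:245,308:343],(400,400),interpolation=cv2.INTER_CUBIC)
cv2.imwrite("pics/fin.png",cv2.convertScaleAbs(np.hstack([a,b]),alpha=1.5,beta=-40)[:,:,::-1])
```

```text
(no output)
```

View pics/fin.png

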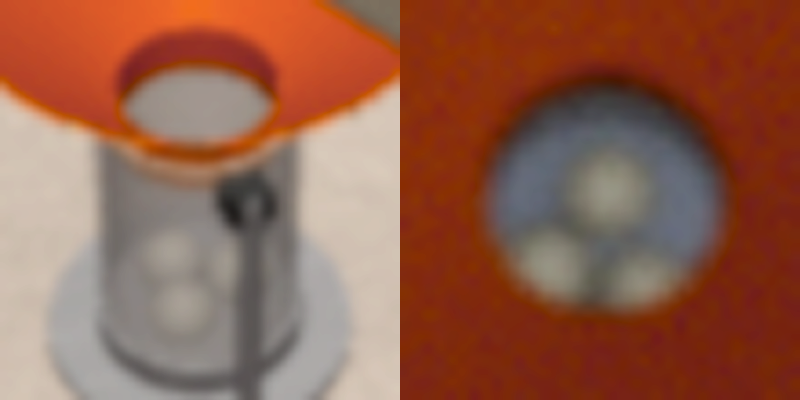

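All three balls show through the neck, at (610,190), (550,255) and (645,275), and in the side view of the tube.

```bash
python3 -c "
from plant import ctrl
print(ctrl.sign_off())"
```

```text
the job is handed in; nothing more can be done
None
```

The job is done and handed in at about 18 s on the robot's clock. I tipped the blue scoop slowly to about 42° over the funnel, and all three balls dropped into the tube. I then set the empty scoop down upright about 2 cm from where it started, let go and moved the gripper clear.

- **Balls:** both cameras show three in the tube and none in the scoop or on the table. After pouring, a white spot in the scoop looked like a leftover ball. It was a gap between the wall and the ramp, and the untouched yellow scoop shows the same gap.
- **Scoops:** in the last top view the blue scoop stands upright and empty with the gripper well clear. The yellow scoop is where it was, to within about 0.2 pixel, with its tokens still in it.
- **Forces:** the highest wrist reading I saw was about 6 N.
- **Disagreement:** the two cameras put the scoop 2–5 mm apart. That was within the finger clearance, so it did not affect the grasp. No check failed.

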